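# Arm the light-exposure table and hold a culture flask in its corner stops

## Task

Run a light exposure on the culture flask: take the key from its stand, push it fully into the key switch of the small exposure table and turn it clockwise to its end stop, leaving the key there. Then carry the flask level to the table and set it flat on the deck with its bottom end (the end away from the cap) toward the back stop and its side toward the side stop, and press it gently into the corner until it is flush against both stops with both spring pins pushed in. The light runs only while the pins are held in, so finish while still holding the flask there; leave the small slip box behind the work where it is.

Things in the scene. Friction and masses are not known exactly. Their poses are not given: they have to be found in the camera images.
- table: Exposure table, fixed: white case, bare-metal deck, 134 (x) x 144 (y) mm, deck top 45 mm above the bench; origin at the centre of its underside, x from its front edge (robot side) to its back edge, y to its left. Two stops stand at the deck's back right corner; the key switch is left, at table x -25, y +48 mm. A seated flask's centreline is at table y -30 mm, cap toward the front edge
- seat_corner (a point): Where the planes of the two stop faces and the deck meet: table x +50, y -55, z +45 mm; axes as the table's. The seated flask fills the deck from here 100 mm to -x and 50 mm to +y. Beside it 30 mm are free for a finger on its left, and on its right in front of (robot side of) the side stop
- back_stop: Back stop with its pin: aluminium, 16 mm high, its face looks to table -x, at table x +50 mm, from table y -61 to +1 mm; the pin is at table y -40 mm. Origin at the centre of its underside, on the deck
- side_stop: Side stop with its pin: aluminium, 16 mm high, its face looks to table +y, at table y -55 mm, and is short: table x +24 to +48 mm; the pin is at table x +36 mm. Origin at the centre of its underside, on the deck
- back_pin (a joint): How far the back stop's pin is pushed in, m: 0 out (it stands 5 mm out of the stop's face), 0.005 flush. A 6 mm steel pin 9 mm above the deck, spring 1.5 N at first to 3 N fully in; it springs back when let go
- side_pin (a joint): How far the side stop's pin is pushed in, m: 0 out (it stands 5 mm out of the stop's face), 0.005 flush. A 6 mm steel pin 9 mm above the deck, spring 1.5 N at first to 3 N fully in; it springs back when let go
- switch_slot (a point): Key switch: steel barrel in a 40 mm black bezel ring (inner radius 12.5 mm, rim 2 mm above the barrel's face). The point is the centre of the slot's mouth in that face, 50 mm above the bench; slot 15.8 x 6.8 mm, long side along this point's y, 22 mm deep, 2 mm lead-in chamfer; z up. Turns with the barrel
- key_switch (a joint): Turn of the key switch, rad: 0 off (slot along the table's y), grows clockwise seen from above to an end stop at 1.05 (on, 60 degrees). Friction 0.04 N m, stays where it is left. The key has about 0.13 rad of play in the slot either way, so turn it about 1.25
- key_grip (a point): Key upright in its stand: black flat handle 10 mm thick (x), 32 wide (y), 32 tall, round top, on a round neck 18 mm wide, 12 tall, on a steel blade 14 (y) x 5 (x) x 20 mm with tapered tip, pointing down; 0.04 kg. The point is the handle's centre, 26 mm above the neck's lower shoulder, which rests on the stand, or on the barrel's face when fully in. Works either way round
- key_stand: Black key stand, fixed: block 40 x 40 mm, 28 mm high, with a slot for the key along its y axis, 1.8 mm wider than the blade; origin at the centre of its underside
- flask_grip (a point): Clear culture flask lying flat, 100 long, 50 wide, 24 mm high, 0.04-0.08 kg, round cap at one end. x across, y along it toward the flat bottom end (away from the cap), z up. The point is on its centreline, 12 mm above its underside, 42 mm from the bottom end. The sides are straight and parallel from 10 mm behind (cap side) to 37 mm ahead of it: take it across the 50 mm here
- flask: The same flask; origin under the middle of its 100 mm length, y toward its bottom end
- slips: Small white cover-slip box, 33 x 55 x 26 mm, a bystander; origin at the centre of its underside
Mind the look-alikes: they are no part of the job. Leave any green look-alike of the part that bears key_grip alone.

How it is judged:
By the outcome, as a careful person would: the job done as asked, in the order asked, and still so for the second after the job is handed in, while the arm keeps its last pose, push and grip.
It also fails if it takes over 61 s, if anything falls off the work surface, if the arm or the gripper's body presses on something with over 40 N, if the wrist force passes 120 N, or if a joint passes its speed limit or range.

## Robot

A 6-joint arm with a two-finger parallel gripper is mounted at the origin on the work surface; the furniture and walls round the work are solid. World frame = base frame: x ahead of the robot, y to its left, z up, the work surface at z = 0. Lengths are in m, angles in degrees, forces in N, time in s.
With the tool pointing down it reaches from about 0.25 to 0.775 m from the base axis. Payload 4 kg.
Tool frame: the origin (TCP) lies midway between the tips of the shut fingers; the grasp point (between the pads) lies 19 mm behind it; z points along the fingers, y is the line along which they close (so a half turn about z gives the same grasp; the last joint's range is limited). The gripper opens to 94 mm and grips with 3 to 60 N. Pads are 16 mm wide; open, the fingers measure 119 mm over their backs; the gripper's body (75 mm by 177 mm) begins 78 mm behind the grasp point.
Start: joints at [-73.23, 4.996, 78.535, -0, 96.463, -5.907], TCP at [0.212, -0.507, 0.206] pointing down, gripper open.
Joint ranges: [-177.83, 177.83], [-43.37, 116.18], [15.69, 146.23], [-61.86, 241.86], [9.47, 152.12], [-147.06, 147.06]. Speed limits (degrees/s): [159.86, 159.86, 180, 180, 180, 180].

## Interface

Orientations are given as [roll, pitch, yaw] about the fixed x, y, z axes, in that order (R = Rz(yaw) Ry(pitch) Rx(roll)).
In Python, from cell import status, vision, robot gives the robot as it stands.
- The arm moves only by the tool carry_out, never from a script. Its argument "rows" is text: rows parted by semicolons, each of 7 numbers parted by spaces: the shift along the tool's x, y, z each as a share of 0.4 m, from -1 to 1, then the turn, a rotation vector about the tool's x, y, z each as a share of 60 degrees, from -1 to 1, then the gripper command: -1 is fully open, 1 is shut, values between are in proportion. In form: x y z rx ry rz hand; .... A call has 1 to 12 rows; each row is the pose to reach, as a shift and turn from the pose commanded when the call began, along the tool's axes at that moment; what a row does not reach only later rows make up. A row lasts 1/12 s, in which the tool goes at most 41.7 mm and 7.16 degrees, less where a joint would pass 70% of its speed; a pose out of reach is approached as far as the arm can. A call with a number of a shift or a turn outside -1 to 1 is refused whole. A call with a gripper value outside its range is refused whole. The fingers move at their own pace and stop on an object; the grip force is fixed at half the most. Time passes only in rows, so rows that repeat a pose let the fingers close. It gives the time, the measured TCP pose, the force, the opening and the grip force at its end, in the units of the state.
- status.read_state(): the state, without advancing time (a new reading comes with each control period).
- vision.get_image(name): name is "side" or "top" or "wrist"; returns the picture (480x640x3 uint8, blue, green, red); there is no depth.
- vision.camera_model(name): a dict with "fx", "fy", "cx", "cy" (pixels), "R" (3x3) and "t" (3): a world point X has camera coordinates R X + t. Camera axes: x right, y down, z forward; pixel columns grow to the right and rows downward; lengths in m; the calibration is good to about 2 mm. A picture is of the moment at which its call begins: read the wrist's pose just before it. camera_model takes no time and is no camera call; for the wrist camera it gives the pose at the moment of the call.
- robot.finish_job(): hands the job in; it is judged then, once.
The state is a dict: "time": time; "q": joint angles; "dq": joint speeds; "effort": joint torques, N m; "tool_pos": TCP position; "tcp_rot": TCP orientation; "wrist_force": force on the tool from outside, world axes, zero at the start; "torque": the same for the moment, N m; "width": opening from 0.0 (shut) to 1.0 (fully open); "finger_force": force on a finger pad.
Only numpy, scipy, OpenCV 4.12 (cv2) and the standard library are available. Lean on these libraries where they do the work, as an engineer would, in place of code of your own. Each camera call takes 0.05 s, during which the arm holds its last target. There are 200 camera calls.

## Working session

There is one attempt and no reset: what is moved stays moved. The work goes in short steps, Python scripts to look and compute and a tool call to move; the robot and the scene stay as the last step left them, time stands still between calls to the robot, and variables do not carry over. Pictures are saved under pics/ and viewed, at most 11 in all, crops included, and the job is handed in when it is done.

Besides the shell and the picture viewer there is one more tool, called after ">>>" as name(argument=value, ...), one argument or row to a line, values as JSON. carry_out: Moves the arm, as the interface text tells. Its arguments: {"type":"object","properties":{"rows":{"type":"string"}},"required":["rows"]}

```bash
mkdir -p pics; ls; python3 - <<'E'
from cell import status, vision, robot
import cv2
print(status.read_state())
for n in ("top","side"):
    im=vision.get_image(n); cv2.imwrite(f"pics/{n}0.png",im)
    print(n,vision.camera_model(n))
E
```

```text
pics
{'time': 0.0, 'q': array([-7.32292289e+01,  5.03898594e+00,  7.86255281e+01,  1.53189564e-03,
        9.64614646e+01, -5.90587842e+00]), 'dq': array([ 0.0300742 ,  0.02041619, -0.0953333 , -0.00308587,  0.13062884,
        0.0122491 ]), 'effort': array([ 4.89009781e-04, -3.40182924e+01, -3.02428436e+01,  7.18543259e-02,
        3.29327141e-02, -1.52680159e-04]), 'tool_pos': array([ 0.21189806, -0.50694643,  0.20429841]), 'tcp_rot': array([-1.79874847e+02, -1.44769675e-02,  2.26768044e+01]), 'wrist_force': array([-0.18513052, -0.23671744, -0.00774663]), 'torque': array([-0.02710169,  0.00816941, -0.01292013]), 'finger_force': 0.0, 'width': 0.9988641077059798}
top {'fx': 614.6593190251338, 'fy': 614.6593190251338, 'cx': 327.73057289881467, 'cy': 239.82752667607338, 'R': array([[-0.00317941, -0.99953976, -0.03016869],
       [-0.99532281,  0.00607601, -0.09641357],
       [ 0.0965525 ,  0.02972105, -0.99488405]]), 't': array([0.18737606, 0.39994556, 1.26096404])}
side {'fx': 447.84511469553934, 'fy': 447.84511469553934, 'cx': 321.02672879656524, 'cy': 239.4739592944116, 'R': array([[-0.93138369, -0.36402354,  0.00335951],
       [-0.24123713,  0.61026088, -0.7545769 ],
       [ 0.27263358, -0.70361106, -0.65620303]]), 't': array([0.43389976, 0.0479757 , 0.9560725 ])}
```

View pics/top0.png

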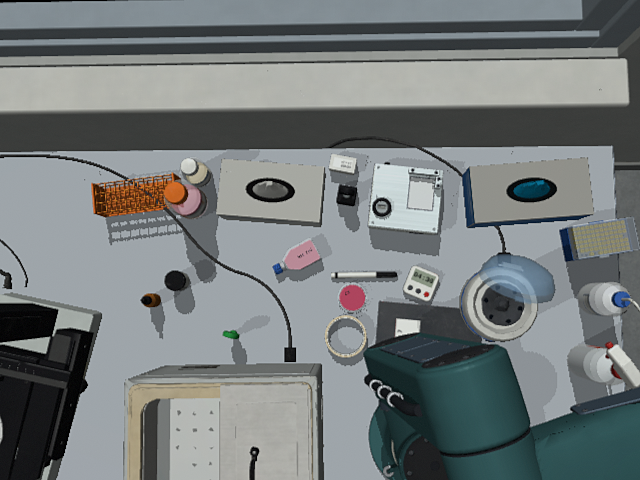

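View pics/side0.png

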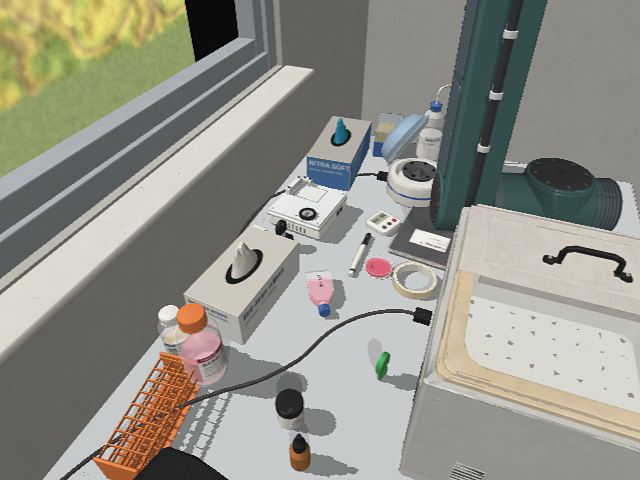

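```bash
cat > h.py <<'E'
from cell import status, vision, robot
import cv2, numpy as np
from scipy.spatial.transform import Rotation as Rn
def ray(n,uv,z,cm=None):
    c=cm or vision.camera_model(n); R=np.array(c["R"]);t=np.array(c["t"])
    d=R.T@np.array([(uv[0]-c["cx"])/c["fx"],(uv[1]-c["cy"])/c["fy"],1]); o=-R.T@t
    return o+d*(z-o[2])/d[2]
def proj(X,c):
    p=np.array(c["R"])@X+np.array(c["t"]); return np.array([c["fx"]*p[0]/p[2]+c["cx"],c["fy"]*p[1]/p[2]+c["cy"]])
def move(pos,yaw,s=None,roll=180,pitch=0):
    s=s or status.read_state(); R0=Rn.from_euler("xyz",s["tcp_rot"],degrees=True)
    R1=Rn.from_euler("xyz",[roll,pitch,yaw],degrees=True)
    d=R0.inv().apply(np.array(pos)-s["tool_pos"])/0.4; r=(R0.inv()*R1).as_rotvec(degrees=True)/60
    print("row",np.round(d,4),np.round(r,4),"t",s["time"])
E
python3 - <<'E'
from h import *
for nm,uv,z in [("switch",(381,207),.05),("key",(347,193),.05),("flaskcap",(278,268),.012),("flask",(303,253),.024),("tableTL",(376,165),.045),("tableTR",(441,168),.045),("tableBL",(370,226),.045),("tableBR",(438,234),.045),("slips",(343,162),.02),("tissueR",(325,164),.08),("tissueR2",(322,224),.08)]:
    print(nm,np.round(ray("top",uv,z),3))
c=vision.camera_model("wrist"); s=status.read_state()
R0=Rn.from_euler("xyz",s["tcp_rot"],degrees=True)
print("cam in tool",R0.inv().apply(-c["R"].T@c["t"]-s["tool_pos"]), "axes", (c["R"]@R0.as_matrix()).round(3),c["fx"],c["cx"],c["cy"])
a=cv2.imread("pics/top0.png")[140:300,200:460]; cv2.imwrite("pics/c1.png",cv2.resize(a,None,fx=3,fy=3,interpolation=cv2.INTER_CUBIC))
E
```

```text
switch [0.465 0.075 0.05 ]
key [0.495 0.145 0.05 ]
flaskcap [0.343 0.29  0.012]
flask [0.373 0.237 0.024]
tableTL [0.554 0.084 0.045]
tableTR [ 0.546 -0.049  0.045]
tableBL [0.427 0.098 0.045]
tableBR [ 0.409 -0.04   0.045]
slips [0.566 0.153 0.02 ]
tissueR [0.549 0.189 0.08 ]
tissueR2 [0.427 0.195 0.08 ]
cam in tool [ 0.06949342 -0.00018775 -0.1801062 ] axes [[ 0.     1.    -0.001]
 [-0.971 -0.    -0.24 ]
 [-0.24   0.001  0.971]] 390.39959949485046 321.35771650531257 244.3835203147013
```

View pics/c1.png

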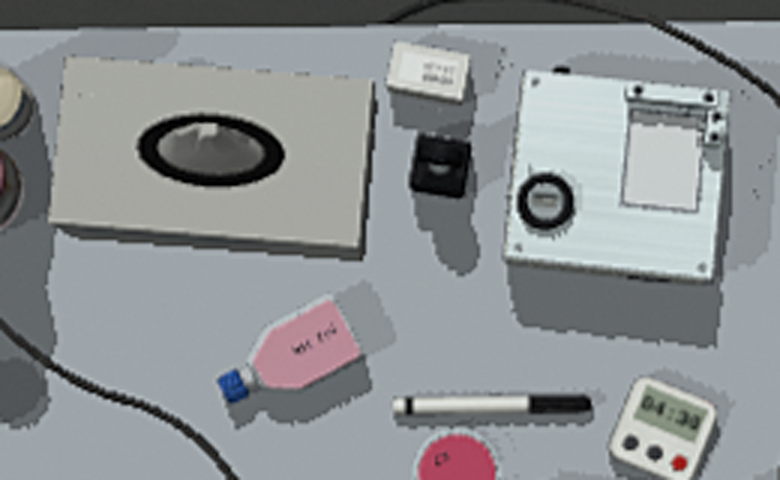

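>>> carry_out(
  rows="0 0 -0.475 0 0 0 -1;0 0 -0.475 0 0 0 -1;0 0 -0.475 0 0 0 -1;0 0 -0.475 0 0 0 -1;0 0 -0.475 0 0 0 -1;0.56 -0.58 -0.475 0 0 -0.5 -1;0.56 -0.58 -0.475 0 0 -0.5 -1;0.56 -0.58 -0.475 0 0 -0.5 -1;0.56 -0.58 -0.475 0 0 -0.5 -1;0.56 -0.58 -0.475 0 0 -0.5 -1;0.56 -0.58 -0.475 0 0 -0.5 -1;0.56 -0.58 -0.475 0 0 -0.5 -1",
)

```text
time: 1.1
tool_pos: [0.3181, -0.2338, 0.3951]
tcp_rot: [-180.0, -0.0, 52.6]
wrist_force: [0.3, -0.2, -1.0]
width: 0.996
finger_force: 0.0
```

```bash
python3 -c "
from h import *
s=status.read_state();print(s['tool_pos'],s['tcp_rot'])
move([.46,.09,.20],85)"
```

```text
[ 0.31813694 -0.23380352  0.39507078] [-1.79985060e+02 -9.85767976e-03  5.26373966e+01]
row [ 0.8585 -0.2092  0.4879] [-2.000e-04 -2.000e-04 -5.394e-01] t 1.1
```

>>> carry_out(
  rows="0.79 -0.2 0.2 0 0 -0.54 -1;0.79 -0.2 0.2 0 0 -0.54 -1;0.79 -0.2 0.2 0 0 -0.54 -1;0.79 -0.2 0.2 0 0 -0.54 -1;0.79 -0.2 0.2 0 0 -0.54 -1;0.79 -0.2 0.2 0 0 -0.54 -1;0.79 -0.2 0.48 0 0 -0.54 -1;0.79 -0.2 0.48 0 0 -0.54 -1;0.79 -0.2 0.48 0 0 -0.54 -1;0.79 -0.2 0.48 0 0 -0.54 -1;0.79 -0.2 0.48 0 0 -0.54 -1;0.79 -0.2 0.48 0 0 -0.54 -1",
)

```text
time: 2.1
tool_pos: [0.4447, 0.0643, 0.2015]
tcp_rot: [-179.7, 0.1, 85.2]
wrist_force: [0.5, -0.6, 0.9]
width: 1.0
finger_force: 0.0
```

```bash
python3 - <<'E'
from h import *
import pickle
s=status.read_state();c=vision.camera_model("wrist");im=vision.get_image("wrist")
print(s['tool_pos'],s['tcp_rot'],s['time'])
cv2.imwrite("pics/w1.png",im);pickle.dump((s,c),open("w1.pkl","wb"))
E
```

```text
[0.44474058 0.06434392 0.20152148] [-1.79709612e+02  6.33989159e-02  8.51813729e+01] 2.1
```

View pics/w1.png

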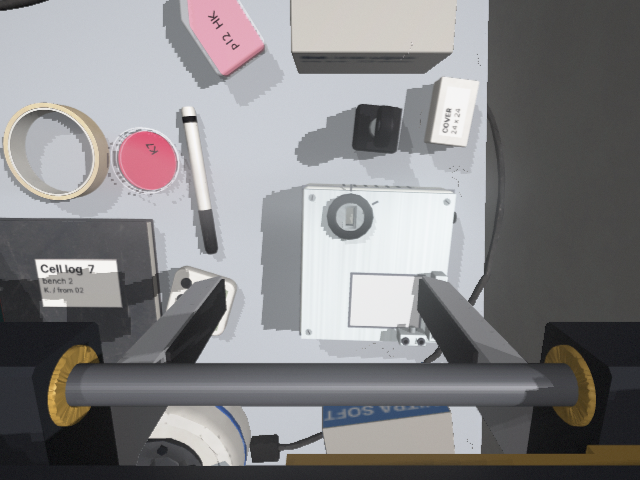

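```bash
python3 - <<'E'
from h import *
import pickle
s,c=pickle.load(open("w1.pkl","rb")); im=cv2.imread("pics/w1.png")
a=cv2.resize(im[90:250,295:465],None,fx=3.5,fy=3.5,interpolation=cv2.INTER_CUBIC); cv2.imwrite("pics/w1c.png",a)
g=cv2.cvtColor(im,cv2.COLOR_BGR2GRAY)
def blobs(m,roi):
    x0,y0,x1,y1=roi; n,_,st,ce=cv2.connectedComponentsWithStats(m[y0:y1,x0:x1].astype(np.uint8))
    return [(ce[i]+[x0,y0],st[i]) for i in range(1,n) if st[i][4]>60]
for r in ((330,90,420,165),(320,190,385,242)):
    for b in blobs(g<90,r): print(b)
# deck left/top edges
m=((g>190)).astype(np.uint8); m[:, :290]=0;m[:180]=0
cn=max(cv2.findContours(m,0,2)[0],key=cv2.contourArea); print(cv2.boundingRect(cn),cv2.minAreaRect(cn))
# edges fit
tx=[];
for x in range(312,450,4):
    col=g[175:205,x].astype(int); tx.append((x,175+np.argmax(np.diff(col))))
ly=[]
for y in range(200,335,4):
    row=g[y,285:325].astype(int); ly.append((285+np.argmax(np.diff(row)),y))
P=np.array([ray(0,p,.045,c) for p in tx]);Q=np.array([ray(0,p,.045,c) for p in ly])
print(tx[::6],ly[::6])
print("left edge pts",P[::5].round(4)); print("front",Q[::5].round(4))
E
```

```text
(array([376.16898608, 128.33797217]), array([  22,   14,   50,   49, 2012], dtype=int32))
(290, 180, 195, 183) ((387.0, 271.0), (182.0, 194.0), 90.0)
[(312, np.int64(189)), (336, np.int64(186)), (360, np.int64(187)), (384, np.int64(188)), (408, np.int64(187)), (432, np.int64(189))] [(np.int64(303), 200), (np.int64(302), 224), (np.int64(302), 248), (np.int64(301), 272), (np.int64(301), 296), (np.int64(300), 320)]
left edge pts [[0.4391 0.0998 0.045 ]
 [0.4564 0.1009 0.045 ]
 [0.4732 0.0961 0.045 ]
 [0.4904 0.0972 0.045 ]
 [0.5075 0.0949 0.045 ]
 [0.5244 0.0901 0.045 ]
 [0.5415 0.0912 0.045 ]]
front [[ 0.4305  0.091   0.045 ]
 [ 0.4279  0.0736  0.045 ]
 [ 0.4262  0.0557  0.045 ]
 [ 0.4244  0.0374  0.045 ]
 [ 0.4217  0.0186  0.045 ]
 [ 0.4198 -0.0007  0.045 ]
 [ 0.417  -0.0205  0.045 ]]
```

View pics/w1c.png

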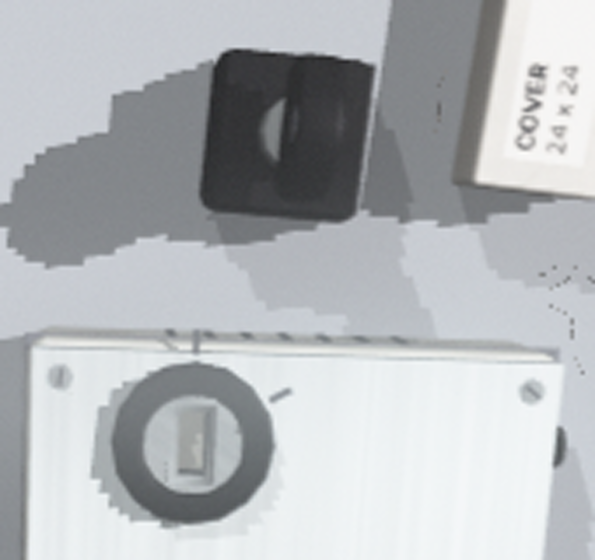

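```bash
python3 - <<'E'
from h import *
import pickle
s,c=pickle.load(open("w1.pkl","rb"))
k=ray(0,(376.4,127.7),.028,c); print("key",k,"switch",ray(0,(349.5,216),.05,c))
move([k[0],.085,.14],85-1.5)
E
```

```text
key [0.49888447 0.14619169 0.028     ] switch [0.46929215 0.07462663 0.05      ]
row [0.0643 0.1275 0.1594] [-0.0004  0.0007  0.0268] t 2.15
```

>>> carry_out(
  rows="0.06 0.13 0.16 0 0 0.027 -1;0.06 0.13 0.16 0 0 0.027 -1;0.06 0.13 0.16 0 0 0.027 -1;0.06 0.13 0.16 0 0 0.027 -1;0.06 0.13 0.16 0 0 0.027 -1",
)

```text
time: 2.57
tool_pos: [0.5009, 0.0825, 0.1418]
tcp_rot: [179.8, -0.0, 83.4]
wrist_force: [0.2, 0.7, 0.3]
width: 0.999
finger_force: 0.0
```

```bash
python3 - <<'E'
from h import *
import pickle
s=status.read_state();c=vision.camera_model("wrist");im=vision.get_image("wrist")
print(s['tool_pos'],s['tcp_rot'],s['time'])
cv2.imwrite("pics/w2.png",im);pickle.dump((s,c),open("w2.pkl","wb"))
k=proj([.499,.146,.05],c).astype(int);w=proj([.469,.075,.05],c).astype(int);print(k,w)
x0,y0=min(k[0],w[0])-70,max(0,k[1]-70); x1,y1=max(k[0],w[0])+70,w[1]+60
a=np.clip(cv2.resize(im[y0:y1,x0:x1],None,fx=2.4,fy=2.4,interpolation=cv2.INTER_CUBIC).astype(float),0,255)
h=a.shape[0]*0
a=(255*(a/255)**.5).astype(np.uint8); print(x0,y0,a.shape); cv2.imwrite("pics/w2c.png",a)
E
```

```text
[0.50086636 0.08254535 0.14182131] [ 1.79830927e+02 -1.02270479e-03  8.33947132e+01] 2.5667
[307 157] [278 262]
208 87 (564, 406, 3)
```

View pics/w2c.png

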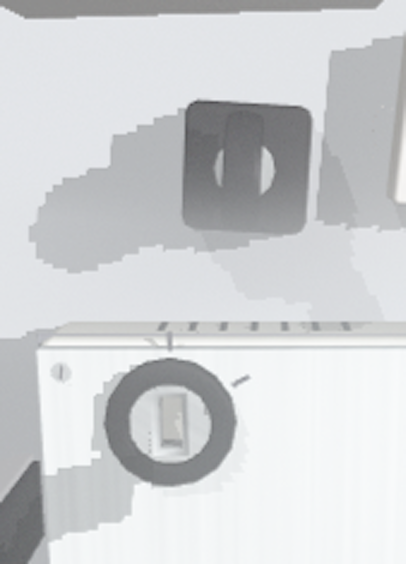

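```bash
cat > m2.py <<'E'
from h import *
import pickle
s,c=pickle.load(open("w2.pkl","rb")); im=cv2.imread("pics/w2.png"); g=cv2.cvtColor(im,cv2.COLOR_BGR2GRAY)
roi=g[125:190,278:345]
m=(roi<100).astype(np.uint8); cn=max(cv2.findContours(m,0,2)[0],key=cv2.contourArea)+[278,125]
q=cv2.boxPoints(cv2.minAreaRect(cn)); W=np.array([ray(0,p,.028,c) for p in q]); print("stand c",W.mean(0)); 
for i in range(4): d=W[(i+1)%4]-W[i]; print(np.hypot(*d[:2]).round(4),np.degrees(np.arctan2(d[1],d[0])).round(2))
print(roi[::3,12:40])
# bezel & slot
r2=g[230:300,245:315]; m=((r2<115)).astype(np.uint8); 
for k in cv2.findContours(m,cv2.RETR_CCOMP,1)[0]:
    if cv2.contourArea(k)>300:
        e=cv2.fitEllipse(k); ctr=np.array(e[0])+[245,230]; print("ell",ctr,e[1],ray(0,ctr,.052,c))
print(g[240:284:2,268:292])
# table edges on deck
g2=g.astype(int); L=[]
for y in range(240,330,3):
    r=g2[y,205:250]; i=np.argmax(np.diff(r)); L.append((205+i+.5,y))
T=[]
for x in range(240,420,3):
    r=g2[212:250,x]; i=np.argmax(np.diff(r)); T.append((x,212+i+.5))
print(np.array(L)[::4].tolist(),np.array(T)[::6].tolist())
E
python3 m2.py
```

```text
stand c [0.50042216 0.14628157 0.028     ]
0.0382 79.53
0.0382 -8.98
0.0383 -98.61
0.0394 170.92
[[205 206 205 206 206 206 204 205 204 204 205 206 205 205 204 206 206 204
  205 207 205 205 205 205 203 205 204 205]
 [122 136 151 151 155 168 187 196 194 195 196 197 196 195 197 196 198 198
  200 200 201 200 204 205 204 204 204 206]
 [ 47  49  48  50  50  49  52  50  48  50  49  48  52  51  50  48  47  48
   47  49  49  48  50  46  50  47  48  48]
 [ 48  49  49  47  46  51  49  48  50  51  51  49  49  46  44  43  42  44
   40  47  45  44  45  44  45  49  51  54]
 [ 48  52  49  49  49  50  50  49  50  52  49  49  45  44  47  46  47  47
   47  46  49  46  47  46  47  45  47  45]
 [ 49  49  51  49  52  49  51  51  52  51  50  49  43  47  48  47  46  46
   48  50  47  48  48  51  49  51  50  46]
 [ 45  47  48  43  45  43  46  46  44  50  53  49  45  50  51  49  52  49
   50  49  50  52  52  51  50  49  50  50]
 [ 45  45  44  45  44  48  46  44  47  52  51  45  49  52  50  53  54  51
   52  51  53  53  52  53  50  53  50  51]
 [ 46  48  45  47  49  47  48  48  48  58  81  54  50  50  53  54  
[... 3599 characters left out ...]
 159]
 [ 78 125 181 197 226 223 219 212 205 196 190 180 176 169 162 155 150 146
  154 182 168 104  68  71]
 [ 65  64  65  94 148 178 179 179 181 179 181 181 183 181 179 181 180 170
  105  68  70  71  72  72]
 [ 63  63  65  65  70  67  68  66  66  67  66  68  66  68  66  68  71  70
   73  72  73  70  73  72]
 [ 62  65  63  65  70  69  70  71  71  73  72  71  72  71  72  73  71  73
   72  73  73  72  72  73]]
[[223.5, 240.0], [224.5, 252.0], [224.5, 264.0], [225.5, 276.0], [224.5, 288.0], [225.5, 300.0], [224.5, 312.0], [228.5, 324.0]] [[240.0, 232.5], [258.0, 232.5], [276.0, 247.5], [294.0, 232.5], [312.0, 232.5], [330.0, 231.5], [348.0, 231.5], [366.0, 231.5], [384.0, 231.5], [402.0, 231.5]]
```

```bash
python3 - <<'E'
from h import *
import pickle
s,c=pickle.load(open("w2.pkl","rb"))
for z in (.05,.06,.07): print(ray(0,(309,153),z,c))
for p in((301.5,153),(317.3,153)): print(ray(0,p,.054,c))
move([.5,.1463,.11],80.5);move([.5,.1463,.042],80.5)
E
```

```text
[0.50054191 0.14899961 0.05      ]
[0.5008314  0.14909871 0.06      ]
[0.5011209 0.1491978 0.07     ]
[0.49568044 0.14961503 0.054     ]
[0.50616658 0.14840197 0.054     ]
row [ 0.1578 -0.0212  0.0814] [ 0.0045 -0.0005  0.0482] t 2.6167
row [ 0.1577 -0.022   0.2514] [ 0.0045 -0.0005  0.0482] t 2.6167
```

>>> carry_out(
  rows="0.161 -0.02 0.081 0 0 0.048 0.1;0.161 -0.02 0.081 0 0 0.048 0.1;0.161 -0.02 0.081 0 0 0.048 0.1;0.161 -0.02 0.081 0 0 0.048 0.1;0.161 -0.02 0.15 0 0 0.048 0.1;0.161 -0.02 0.2 0 0 0.048 0.1;0.161 -0.02 0.251 0 0 0.048 0.1;0.161 -0.02 0.251 0 0 0.048 0.1;0.161 -0.02 0.251 0 0 0.048 0.1",
)

```text
time: 3.37
tool_pos: [0.4996, 0.1472, 0.0403]
tcp_rot: [179.9, 0.0, 80.5]
wrist_force: [-0.1, 0.4, 0.7]
width: 0.455
finger_force: 0.0
```

```bash
python3 -c "
from h import *
s=status.read_state();print(s['tool_pos'],s['tcp_rot'],s['wrist_force'],s['width'])
move([.5005,.148,.042],80.5)"
```

```text
[0.4996099  0.14724096 0.04032559] [1.79941295e+02 1.23449470e-02 8.05047578e+01] [-0.06986515  0.41984707  0.72324432] 0.45523725707921914
row [ 0.0022  0.0019 -0.0042] [0.001  0.0002 0.0001] t 3.3667
```

>>> carry_out(
  rows="0.002 0.002 -0.005 0 0 0 0.1;0.002 0.002 -0.005 0 0 0 1;0.002 0.002 -0.005 0 0 0 1;0.002 0.002 -0.005 0 0 0 1;0.002 0.002 -0.005 0 0 0 1;0.002 0.002 -0.005 0 0 0 1;0.002 0.002 -0.005 0 0 0 1;0.002 0.002 -0.005 0 0 0 1",
)

```text
time: 4.03
tool_pos: [0.5003, 0.1491, 0.0413]
tcp_rot: [180.0, 0.0, 80.6]
wrist_force: [-0.2, -0.2, 1.2]
width: 0.104
finger_force: 30.0
```

```bash
python3 -c "
from h import *
s=status.read_state();print(s['tool_pos'],s['tcp_rot'],s['wrist_force'],s['width']*94,s['finger_force'])
move([.4692,.0748,.10],83.7)"
```

```text
[0.50033171 0.14906486 0.04127257] [1.79984320e+02 2.29516619e-03 8.05860147e+01] [-0.24842912 -0.24949972  1.22613944] 9.750941080433892 30.000337996889357
row [-0.1959 -0.0464 -0.1468] [ 0.0003  0.     -0.0519] t 4.0333
```

>>> carry_out(
  rows="0 0 -0.06 0 0 0 1;0 0 -0.11 0 0 0 1;0 0 -0.16 0 0 0 1;-0.1 -0.024 -0.16 0 0 -0.03 1;-0.193 -0.046 -0.16 0 0 -0.052 1;-0.193 -0.046 -0.16 0 0 -0.052 1;-0.193 -0.046 -0.16 0 0 -0.052 1;-0.193 -0.046 -0.16 0 0 -0.052 1",
)

```text
time: 4.7
tool_pos: [0.4695, 0.0761, 0.1049]
tcp_rot: [-180.0, -0.0, 83.7]
wrist_force: [0.5, -0.3, 0.3]
width: 0.106
finger_force: 30.0
```

```bash
python3 - <<'E'
from h import *
import pickle
s=status.read_state();c=vision.camera_model("wrist");im=vision.get_image("wrist")
print(s['tool_pos'],s['tcp_rot'],s['wrist_force'],s['width'],s['time'])
pickle.dump((s,c),open("w3.pkl","wb")); cv2.imwrite("pics/w3.png",im)
a=im[140:400,150:480]; a=cv2.resize(a,None,fx=2,fy=2,interpolation=cv2.INTER_CUBIC); cv2.imwrite("pics/w3c.png",(255*(a/255)**.6).astype(np.uint8))
print(proj([.4692,.0748,.05],c))
move([.4692,.076,.085],83.7)
E
```

```text
[0.46952336 0.0761458  0.1049069 ] [-1.79998681e+02 -3.75055311e-02  8.36513332e+01] [ 0.47047476 -0.2985257   0.26326239] 0.10558371462897176 4.7
[320.808965   263.96013695]
row [-0.0014 -0.001   0.0498] [-0.     -0.0005  0.0002] t 4.75
```

View pics/w3c.png

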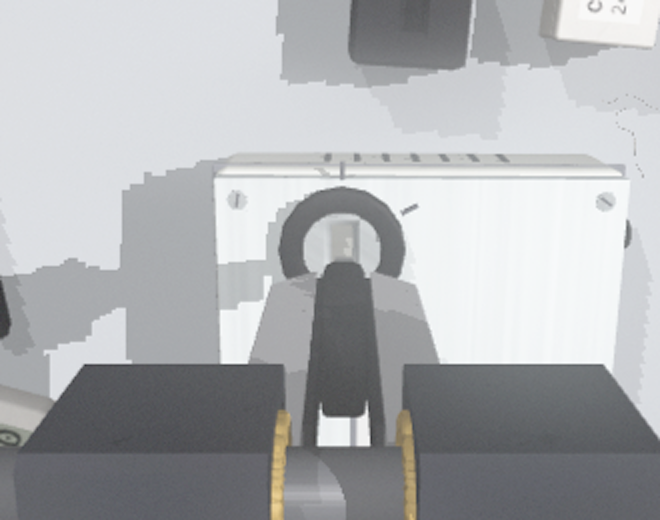

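```bash
python3 - <<'E'
from h import *
import pickle
s,c=pickle.load(open("w3.pkl","rb"))
# handle outline: stadium 32 wide, 32 tall with round top of radius 16; silhouettes
for dy in (-.002,0,.002):
    zs=s["tool_pos"][2]-.0133
    pts=[[.4695+k*0.11*0,.0761+dy+16e-3*np.cos(a),zs+.028+16e-3*np.sin(a)] for a in np.linspace(0,np.pi,40) for k in [0]]+[[.4695,.0761+dy+sg*.016,zs+z] for sg in(-1,1) for z in (.012,.020,.028)]
    v=[proj(np.array(p),c)[1] for p in pts]; print(dy,min(v),max(v))
print(-c["R"].T@c["t"])
E
```

```text
-0.002 265.75311202084 345.60998051172214
0 261.8219305978888 341.54615602953965
0.002 257.8708450581398 337.4599064512289
[0.47728061 0.14514868 0.28508252]
```

>>> carry_out(
  rows="0.004 -0.001 0 0 0 0 1;0.004 -0.001 0.03 0 0 0 1;0.004 -0.001 0.05 0 0 0 1;0.004 -0.001 0.06 0 0 0 1;0.004 -0.001 0.07 0 0 0 1;0.004 -0.001 0.08 0 0 0 1;0.004 -0.001 0.08 0 0 0 1",
)

```text
time: 5.33
tool_pos: [0.4684, 0.0775, 0.0717]
tcp_rot: [-179.9, 0.0, 83.7]
wrist_force: [0.1, -0.3, 0.3]
width: 0.104
finger_force: 30.0
```

>>> carry_out(
  rows="0 0 0.01 0 0 0 1;0 0 0.018 0 0 0 1;0 0 0.022 0 0 0 1;0 0 0.025 0 0 0 1;0 0 0.025 0 0 0 1",
)

```text
time: 5.75
tool_pos: [0.4694, 0.0775, 0.0633]
tcp_rot: [180.0, 0.0, 83.7]
wrist_force: [0.1, 0.4, -0.4]
width: 0.104
finger_force: 30.0
```

>>> carry_out(
  rows="0 0 0.004 0 0 0 1;0 0 0.008 0 0 0 1;0 0 0.008 0 0 0 1",
)

```text
time: 6.0
tool_pos: [0.4696, 0.0775, 0.0631]
tcp_rot: [179.9, 0.0, 83.7]
wrist_force: [-6.0, -1.3, 14.8]
width: 0.101
finger_force: 30.0
```

>>> carry_out(
  rows="0 0.001 -0.004 0 0 0.1 1;0 0.002 -0.004 0 0 0.2 1;-0.001 0.003 -0.004 0 0 0.3 1;-0.001 0.003 -0.004 0 0 0.4 1;-0.001 0.004 -0.004 0 0 0.5 1;-0.002 0.005 -0.004 0 0 0.6 1;-0.002 0.005 -0.004 0 0 0.7 1;-0.003 0.006 -0.004 0 0 0.8 1;-0.003 0.006 -0.004 0 0 0.9 1;-0.004 0.0065 -0.004 0 0 1 1;-0.004 0.0065 -0.004 0 0 1 1",
)

```text
time: 6.92
tool_pos: [0.4721, 0.0759, 0.0632]
tcp_rot: [180.0, -0.1, 23.5]
wrist_force: [-1.6, 0.5, 7.3]
width: 0.106
finger_force: 30.0
```

>>> carry_out(
  rows="0 0.0005 0 0 0 0.07 1;0 0.001 0 0 0 0.14 1;0 0.0015 0 0 0 0.2 1;0 0.002 0 0 0 0.22 1;0 0.002 0 0 0 0.22 1",
)

```text
time: 7.33
tool_pos: [0.4724, 0.0752, 0.0632]
tcp_rot: [-180.0, -0.1, 10.5]
wrist_force: [-2.2, 1.1, 6.7]
width: 0.107
finger_force: 30.0
```

```bash
python3 -c "
from h import *
s=status.read_state();print(s['tool_pos'],s['tcp_rot'],s['wrist_force'],s['torque'],s['width']*94)"
```

```text
[0.47240917 0.07521466 0.0631887 ] [-1.79982079e+02 -9.10442727e-02  1.04937401e+01] [-2.2083428   1.12263255  6.72856617] [0.16530045 0.57623258 0.22784066] 10.08615847328118
```

>>> carry_out(
  rows="0 0.0003 0 0 0 0.04 1;0 0.0005 0 0 0 0.06 1;0 0.0005 0 0 0 0.06 1;0 0.0005 0 0 0 0.06 1",
)

```text
time: 7.67
tool_pos: [0.4725, 0.0751, 0.0632]
tcp_rot: [-180.0, -0.1, 7.0]
wrist_force: [-2.4, 0.8, 7.5]
width: 0.105
finger_force: 30.0
```

```bash
python3 -c "
from h import *
s=status.read_state();print(s['tool_pos'],s['tcp_rot'],s['wrist_force'],s['torque'],s['width']*94)"
```

```text
[0.47246679 0.0751067  0.06318728] [-1.79980322e+02 -9.49801555e-02  6.98069684e+00] [-2.35555998  0.83437647  7.51370676] [0.16284083 0.5218774  0.47228063] 9.896908725876417
```

>>> carry_out(
  rows="0 0 0 0 0 0.05 0;0 0 0 0 0 0.05 0;0 0 0 0 0 0.05 0;0 0 0 0 0 0.05 0;0 0 -0.1 0 0 0.05 0;0 0 -0.2 0 0 0.05 0;0 0 -0.3 0 0 0.05 0;0 0 -0.35 0 0 0.05 -1;0 0 -0.35 0 0 -0.1 -1;0 0 -0.35 0 0 -0.22 -1;0 0 -0.35 0 0 -0.34 -1;0 0 -0.35 0 0 -0.45 -1",
)

```text
time: 8.67
tool_pos: [0.4721, 0.0746, 0.2014]
tcp_rot: [180.0, -0.0, 32.9]
wrist_force: [0.1, 0.3, -0.0]
width: 0.822
finger_force: 0.0
```

```bash
python3 - <<'E'
from h import *
s=status.read_state();print(s['tool_pos'],s['tcp_rot'],s['wrist_force'],s['width'],s['time'])
move([.40,.20,.18],90)
E
```

```text
[0.47205404 0.07462044 0.20144395] [ 1.79986579e+02 -6.52867435e-03  3.29367502e+01] [ 0.09160539  0.34041998 -0.02916828] 0.8222256261287202 8.6667
row [ 0.0192 -0.361   0.0535] [ 3.000e-04  0.000e+00 -9.511e-01] t 8.6667
```

```bash
python3 - <<'E'
from h import *
import pickle
s=status.read_state();c=vision.camera_model("wrist");im=vision.get_image("wrist")
pickle.dump((s,c),open("w4.pkl","wb")); cv2.imwrite("pics/w4.png",im)
E
```

>>> carry_out(
  rows="0.02 -0.36 0 0 0 -0.12 -1;0.02 -0.36 0 0 0 -0.24 -1;0.02 -0.36 0.05 0 0 -0.36 -1;0.02 -0.36 0.05 0 0 -0.48 -1;0.02 -0.36 0.05 0 0 -0.6 -1;0.02 -0.36 0.05 0 0 -0.72 -1;0.02 -0.36 0.05 0 0 -0.84 -1;0.02 -0.36 0.05 0 0 -0.95 -1;0.02 -0.36 0.05 0 0 -0.95 -1;0.02 -0.36 0.05 0 0 -0.95 -1",
)

```text
time: 9.55
tool_pos: [0.4012, 0.2003, 0.1813]
tcp_rot: [-180.0, 0.0, 89.3]
wrist_force: [-0.6, 0.3, 0.6]
width: 0.995
finger_force: 0.0
```

```bash
python3 - <<'E'
from h import *
import pickle
s=status.read_state();c=vision.camera_model("wrist");im=vision.get_image("wrist")
pickle.dump((s,c),open("w5.pkl","wb")); cv2.imwrite("pics/w5.png",im)
print(s['tool_pos'],s['tcp_rot'],s['time'])
a=cv2.imread("pics/w4.png"); cv2.imwrite("pics/w45.png",cv2.resize(np.vstack([a[:400],im[:400]]),None,fx=.75,fy=.75))
E
```

```text
[0.40123076 0.20034536 0.18126171] [-1.79988733e+02  1.15828007e-02  8.92980599e+01] 9.55
```

View pics/w45.png

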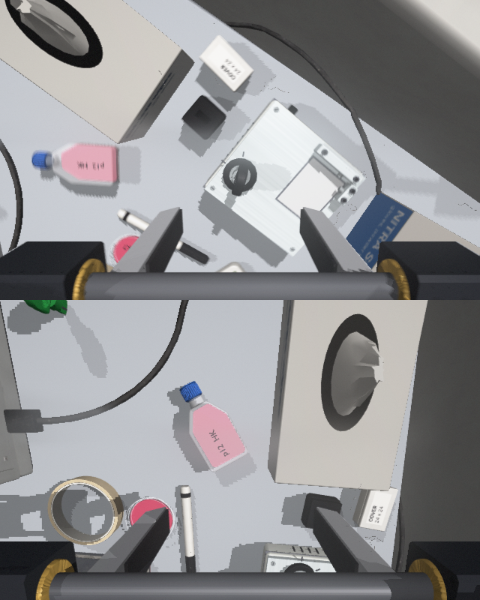

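```bash
python3 - <<'E'
from h import *
import pickle
s,c=pickle.load(open("w5.pkl","rb")); im=cv2.imread("pics/w5.png").astype(int)
b,g,r=[im[...,i] for i in range(3)]
pink=((r-g>25)&(r>150)).astype(np.uint8); cap=((b-r>50)).astype(np.uint8)
R=np.zeros_like(pink);R[90:250,225:340]=1
def big(m): return max(cv2.findContours(m*R,0,1)[0],key=cv2.contourArea)[:,0]
pk,cp=big(pink),big(cap)
W=np.array([ray(0,p,.018,c)[:2] for p in pk.astype(float)]); C=np.array([ray(0,p,.014,c)[:2] for p in cp.astype(float)])
rect=cv2.minAreaRect((W*1000).astype(np.float32)); print(rect, cv2.boxPoints(rect))
cc=C.mean(0)
# long side dir: fit from the straight sides
ctr=np.array(rect[0])/1000; d=ctr-cc; a0=np.degrees(np.arctan2(*d[::-1])); print("cap",cc,"pinkctr",ctr,"ang",a0)
for ang in (a0,):
    u=np.array([np.cos(np.radians(ang)),np.sin(np.radians(ang))]);n=np.array([-u[1],u[0]])
    print("along pink",(W-cc)@u.__array__() if 0 else (((W-cc)@u).min(),((W-cc)@u).max()),"cap",((C-cc)@u).min(),((C-cc)@u).max(),"across",((W-cc)@n).min(),((W-cc)@n).max())
    t=(W-cc)@u; v=(W-cc)@n
    for lo in np.arange(.03,.09,.01):
        k=(t>lo)&(t<lo+.01); print(round(lo,2),v[k].min().round(4),v[k].max().round(4))
k=(t>.045)&(t<.075)
for sg in (1,-1):
    kk=k&(sg*v>0.01); print("slope deg",np.degrees(np.polyfit(t[kk],v[kk],1)[0]))
x0,y0=225,95
a=cv2.resize(im[y0:y0+150,x0:x0+120].astype(np.uint8),None,fx=4,fy=4,interpolation=cv2.INTER_CUBIC);cv2.imwrite("pics/w5c.png",a)
E
```

```text
((371.99969482421875, 244.18624877929688), (44.5739631652832, 68.35503387451172), 28.15030288696289) [[336.2245  263.80634]
 [368.47345 203.53679]
 [407.7749  224.56616]
 [375.52594 284.8357 ]]
cap [0.3452312  0.29234274] pinkctr [0.37199969 0.24418625] ang -60.93186519446747
along pink (np.float64(0.020957040761538807), np.float64(0.08943041190454705)) cap -0.008513425495477291 0.00816314170518341 across -0.02275903571300422 0.02235089124906295
0.03 -0.0211 0.0213
0.04 -0.0222 0.0224
0.05 -0.0224 0.0223
0.06 -0.0224 0.0221
0.07 -0.0226 0.0219
0.08 -0.0228 0.0218
slope deg -0.8961967509579867
slope deg -0.8357223956141671
```

View pics/w5c.png

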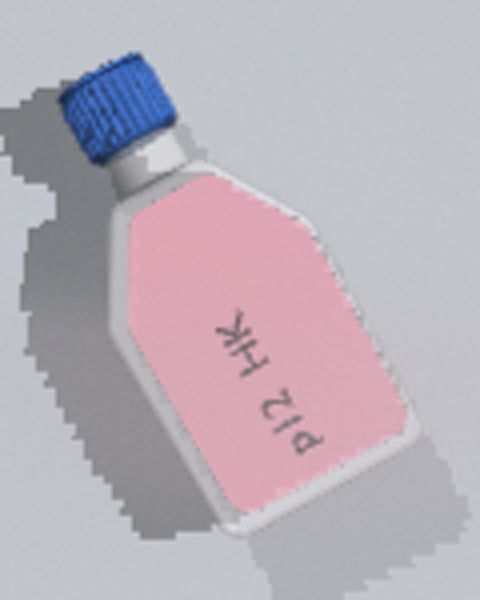

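```bash
python3 - <<'E'
from h import *
import pickle
s,c=pickle.load(open("w1.pkl","rb")); s5,c5=pickle.load(open("w5.pkl","rb")); ct=vision.camera_model("top")
print("base",ray(0,(299,73),0,c))
for z in (.05,.06,.07,.08,.09,.1): print(z,ray(0,(292,54),z,c)[:2].round(3),ray("top",(320.7,221.5),z)[:2].round(3),ray(0,(367,244),z,c5)[:2].round(3))
print("far left corner w5",[ray(0,(387,0),z,c5)[:2].round(3) for z in (.06,.08)])
for w in (.0,): move([.369,.249,.09],118.2,s5); move([.369,.249,.006],118.2,s5)
E
```

```text
base [0.4350092  0.20069138 0.        ]
0.05 [0.433 0.206] [0.436 0.199] [0.439 0.193]
0.06 [0.434 0.204] [0.435 0.199] [0.438 0.195]
0.07 [0.434 0.202] [0.433 0.198] [0.436 0.197]
0.08 [0.435 0.2  ] [0.432 0.198] [0.435 0.2  ]
0.09 [0.435 0.197] [0.431 0.197] [0.434 0.202]
0.1 [0.436 0.195] [0.43  0.197] [0.433 0.205]
far left corner w5 [array([0.449, 0.368]), array([0.445, 0.361])]
row [ 0.1207 -0.082   0.2281] [-2.000e-04  1.000e-04 -4.817e-01] t 9.55
row [ 0.1207 -0.082   0.4381] [-2.000e-04  1.000e-04 -4.817e-01] t 9.55
```

>>> carry_out(
  rows="0.121 -0.082 0.1 0 0 -0.12 -0.36;0.121 -0.082 0.15 0 0 -0.24 -0.36;0.121 -0.082 0.2 0 0 -0.36 -0.36;0.121 -0.082 0.228 0 0 -0.482 -0.36;0.121 -0.082 0.228 0 0 -0.482 -0.36;0.121 -0.082 0.228 0 0 -0.482 -0.36;0.121 -0.082 0.228 0 0 -0.482 -0.36",
)

```text
time: 10.18
tool_pos: [0.3698, 0.2493, 0.0915]
tcp_rot: [179.9, 0.0, 118.2]
wrist_force: [0.2, -0.1, 0.6]
width: 0.681
finger_force: 0.0
```

```bash
python3 - <<'E'
from h import *
s=status.read_state();c=vision.camera_model("wrist");im=vision.get_image("wrist").astype(int)
cv2.imwrite("pics/w6.png",im)
print(s['tool_pos'],s['tcp_rot'],s['time'],s['width']*94)
b,g,r=[im[...,i] for i in range(3)]
# measure lateral offset of flask (pink) and angle in tool frame
m=((r-g>25)&(r>150)).astype(np.uint8); cn=max(cv2.findContours(m,0,1)[0],key=cv2.contourArea)[:,0].astype(float)
T=Rn.from_euler("xyz",s["tcp_rot"],degrees=True)
W=np.array([T.inv().apply(ray(0,p,.018,c)-s["tool_pos"]) for p in cn]); x,y=W[:,0],W[:,1]
for lo in np.arange(-.06,.06,.01):
    k=(x>lo)&(x<lo+.01)
    if k.any(): print(lo.round(2),y[k].min().round(4),y[k].max().round(4))
cap=(b-r>50).astype(np.uint8); cn=max(cv2.findContours(cap,0,1)[0],key=cv2.contourArea)[:,0].astype(float)
W=np.array([T.inv().apply(ray(0,p,.014,c)-s["tool_pos"]) for p in cn]);print("cap",W.min(0),W.max(0),W.mean(0))
move([.369,.249,.006],118.2,s)
E
```

```text
[0.36978365 0.24927077 0.09146667] [1.79880031e+02 8.11410153e-03 1.18223004e+02] 10.1833 64.00792367154862
-0.04 -0.0236 0.0201
-0.03 -0.0236 0.02
-0.02 -0.0234 0.0198
-0.01 -0.0238 0.0203
0.0 -0.0236 0.0201
0.01 -0.0234 0.0199
0.02 -0.0179 0.0145
0.03 -0.0112 0.0078
cap [ 0.04108263 -0.0117941   0.07743471] [0.05596057 0.00905202 0.07747858] [ 0.04929147 -0.00275003  0.0774541 ]
row [ 0.0004 -0.0025  0.2137] [0.002  0.0001 0.0004] t 10.1833[ WARN:0@0.304] global loadsave.cpp:1063 imwrite_ Unsupported depth image for selected encoder is fallbacked to CV_8U.
```

>>> carry_out(
  rows="-0.005 -0.0045 0.07 0 0 0 -0.36;-0.005 -0.0045 0.14 0 0 0 -0.36;-0.005 -0.0045 0.19 0 0 0 -0.36;-0.005 -0.0045 0.21 0 0 0 -0.36;-0.005 -0.0045 0.214 0 0 0 -0.36;-0.005 -0.0045 0.214 0 0 0 0;-0.005 -0.0045 0.214 0 0 0 0.5;-0.005 -0.0045 0.214 0 0 0 0.5;-0.005 -0.0045 0.214 0 0 0 0.5;-0.005 -0.0045 0.214 0 0 0 0.5",
)

```text
time: 11.07
tool_pos: [0.3697, 0.2471, 0.0066]
tcp_rot: [179.8, 0.0, 118.5]
wrist_force: [-0.5, -1.1, 6.2]
width: 0.522
finger_force: 30.0
```

```bash
python3 - <<'E'
from h import *
s=status.read_state()
print(s['tool_pos'],s['tcp_rot'],s['time'],s['width']*94,s['finger_force'],s['wrist_force'])
E
```

```text
[0.36972797 0.24710091 0.00656055] [1.79779104e+02 2.08080643e-02 1.18454367e+02] 11.0667 49.102211448037764 30.00097207725048 [-0.53255739 -1.09896665  6.19279008]
```

```bash
python3 - <<'E'
from h import *
import pickle
for f in ("w4","w1","w2"):
    s,c=pickle.load(open(f+".pkl","rb")); g=cv2.imread(f"pics/{f}.png",0)
    L=cv2.createLineSegmentDetector().detect(g)[0][:,0]
    for l in L:
        a,b=ray(0,l[:2],.045,c),ray(0,l[2:],.045,c); d=b-a; n=np.hypot(d[0],d[1]); m=(a+b)/2
        if n>.04 and .39<m[0]<.59 and -.08<m[1]<.13:
            # midpoint in approx table frame (yaw -6.3) rel. switch
            th=np.radians(-6.3); v=m[:2]-[.4692,.0748]; t=np.array([np.cos(th)*v[0]+np.sin(th)*v[1]-.025, -np.sin(th)*v[0]+np.cos(th)*v[1]+.048])
            an=np.degrees(np.arctan2(d[1],d[0])); print(f,n.round(3),"yaw",((an+45)%90-45).round(2),"mid table",(t*1000).round(1))
E
```

```text
w4 0.061 yaw -30.59 mid table [-48.  -83.5]
w4 0.071 yaw -6.03 mid table [65.6 31.2]
w4 0.068 yaw -29.83 mid table [ 93.9 -34.2]
w4 0.064 yaw 4.0 mid table [ 27.2 -99.7]
w4 0.045 yaw -29.37 mid table [100.2 -36.2]
w4 0.138 yaw -6.12 mid table [-65.3  -0.7]
w4 0.048 yaw -6.36 mid table [ 51.9 -37.6]
w4 0.053 yaw -6.06 mid table [ 7.7 -5.9]
w4 0.086 yaw -6.29 mid table [19.8 71.4]
w4 0.1 yaw -23.53 mid table [-24.2 -87.3]
w4 0.05 yaw -6.01 mid table [ 3.1 74.4]
w4 0.067 yaw -6.63 mid table [ 66. -37.]
w4 0.046 yaw -6.25 mid table [ 43.7 -30. ]
w4 0.048 yaw -5.66 mid table [86.4  6.1]
w1 0.044 yaw 26.77 mid table [ 53.1 -57. ]
w1 0.072 yaw -6.29 mid table [65.5 32.2]
w1 0.044 yaw 0.94 mid table [94.1 39.6]
w1 0.216 yaw -4.65 mid table [-57.  -96.3]
w1 0.055 yaw 0.43 mid table [88.8 88.9]
w1 0.07 yaw -6.11 mid table [13.7 -3.6]
w1 0.141 yaw -6.57 mid table [-65.5   0.7]
w1 0.052 yaw -6.6 mid table [ 8.3 -6.5]
w1 0.052 yaw -6.51 mid table [-22.6 -31.1]
w1 0.047 yaw -6.6 mid table [-19.8 -31. ]
w1 0.083 yaw -6.77 mid table [18.8 71.8]
w1 0.076 yaw -7.27 mid table [25.  74.6]
w1 0.072 yaw -6.75 mid table [-28.3 -71.2]
w1 0.096 yaw 33.92 mid table [ 82.9 -54. ]
w1 0.07 yaw -6.68 mid table [12.6 68.6]
w2 0.101 yaw -6.72 mid table [64.8 16.7]
w2 0.054 yaw 24.88 mid table [ 92.3 -14.4]
w2 0.094 yaw 3.99 mid table [  9.6 -92.9]
w2 0.136 yaw -6.72 mid table [-25.6 -35.8]
w2 0.06 yaw -7.62 mid table [-65.9  39.2]
w2 0.07 yaw -6.12 mid table [13.4 -3.6]
w2 0.141 yaw -6.73 mid table [-47.6 -75.1]
w2 0.04 yaw -6.44 mid table [-65.9 -13.7]
w2 0.082 yaw -6.64 mid table [15.1 78. ]
w2 0.041 yaw -44.91 mid table [-81.4  18.8]
w2 0.053 yaw -38.39 mid table [-80.7 -13. ]
w2 0.068 yaw -6.55 mid table [ 8.8 69. ]
w2 0.053 yaw -6.53 mid table [ 7.6 -6.3]
w2 0.083 yaw -6.74 mid table [18.3 73. ]
w2 0.085 yaw -6.5 mid table [19.2 70.6]
w2 0.277 yaw -7.05 mid table [ 41.9 -61.4]
w2 0.359 yaw -6.83 mid table [  0.3 -54.2]
```

>>> carry_out(
  rows="0 0 -0.05 0 0 0 1;0 0 -0.12 0 0 0 1;0 0 -0.2 0 0 0 1;0 0 -0.28 0 0 0 1;0 0 -0.36 0 0 0 1;0 0 -0.385 0 0 0 1;0 0 -0.385 0 0 0 1",
)

```text
time: 11.65
tool_pos: [0.3701, 0.2474, 0.1621]
tcp_rot: [179.6, 0.0, 118.5]
wrist_force: [0.4, -0.0, -0.1]
width: 0.527
finger_force: 29.9
```

```bash
python3 - <<'E'
from h import *
s=status.read_state()
print(s['tool_pos'],s['tcp_rot'],s['time'],s['width']*94,s['finger_force'],s['wrist_force'],s['torque'])
move([.4806,.007,.16],173.5)
E
```

```text
[0.37006052 0.24739887 0.16205213] [1.79577790e+02 1.80128283e-02 1.18467403e+02] 11.65 49.5172832129723 29.945884868502617 [ 0.43196883 -0.02390733 -0.14782926] [ 0.02489377 -0.11432591  0.04574125]
row [-0.6601 -0.0436  0.005 ] [ 0.0063  0.0037 -0.9172] t 11.65
```

>>> carry_out(
  rows="-0.05 -0.004 0 0 0 -0.09 1;-0.12 -0.008 0 0 0 -0.18 1;-0.2 -0.012 0 0 0 -0.27 1;-0.28 -0.018 0 0 0 -0.36 1;-0.36 -0.024 0 0 0 -0.46 1;-0.44 -0.03 0 0 0 -0.56 1;-0.52 -0.035 0 0 0 -0.66 1;-0.59 -0.04 0 0 0 -0.76 1;-0.63 -0.042 0 0 0 -0.84 1;-0.66 -0.044 0 0 0 -0.917 1;-0.66 -0.044 0 0 0 -0.917 1;-0.66 -0.044 0 0 0 -0.917 1",
)

```text
time: 12.65
tool_pos: [0.4773, 0.0059, 0.1561]
tcp_rot: [180.0, -0.3, 173.3]
wrist_force: [0.1, -0.2, -1.1]
width: 0.524
finger_force: 29.9
```

```bash
python3 - <<'E'
from h import *
import pickle
s=status.read_state();c=vision.camera_model("wrist");im=vision.get_image("wrist")
cv2.imwrite("pics/w7.png",im); pickle.dump((s,c),open("w7.pkl","wb"))
print(s['tool_pos'],s['tcp_rot'],s['time'],s['width']*94,s['wrist_force'])
T=Rn.from_euler("xyz",s["tcp_rot"],degrees=True); z=s["tool_pos"][2]
r=im.astype(int); m=((r[...,2]-r[...,1]>25)&(r[...,2]>120)).astype(np.uint8); m[:, :200]=0;m[:,450:]=0
cn=max(cv2.findContours(m,0,1)[0],key=cv2.contourArea)[:,0].astype(float); print(cn.min(0),cn.max(0))
W=np.array([T.inv().apply(ray(0,p,z+.011,c)-s["tool_pos"]) for p in cn]); x,y=W[:,0],W[:,1]
for lo in np.arange(-.06,.06,.01):
    k=(x>lo)&(x<lo+.01)
    if k.any(): print(lo.round(2),y[k].min().round(4),y[k].max().round(4))
cap=(r[...,0]-r[...,2]>50).astype(np.uint8); cap[:, :200]=0;cap[:,450:]=0;cn=max(cv2.findContours(cap,0,1)[0],key=cv2.contourArea)[:,0].astype(float)
W=np.array([T.inv().apply(ray(0,p,z+.007,c)-s["tool_pos"]) for p in cn]);print("cap",W.min(0),W.max(0),W.mean(0))
move([.4806,.007,.0535],173.5)
E
```

```text
[0.47732826 0.00593502 0.15606771] [179.97539696  -0.27286331 173.28908141] 12.65 49.21388563429622 [ 0.07326153 -0.21913179 -1.12744063]
[275. 230.] [368. 362.]
-0.04 -0.0208 0.0211
-0.03 -0.0215 0.0219
-0.02 -0.0214 0.0218
-0.01 -0.0215 0.0217
0.0 -0.0213 0.0217
0.01 -0.0211 0.0214
0.02 -0.0176 0.018
0.03 -0.0112 0.0115
cap [-0.01775155 -0.05821771 -0.00710937] [ 0.02085962 -0.05095618 -0.00692469] [ 0.00187219 -0.05533411 -0.00701492]
row [-0.0088  0.0021  0.2578] [ 0.0004 -0.0037 -0.0023] t 12.7
```

View pics/w7.png

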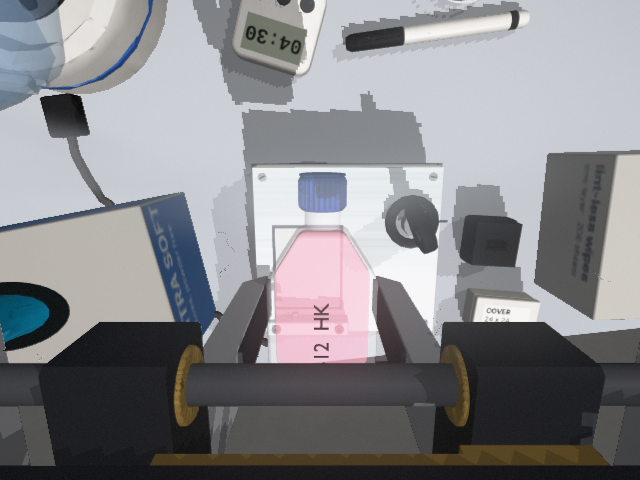

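>>> carry_out(
  rows="-0.009 0.002 0.04 0 -0.003 -0.002 1;-0.009 0.002 0.09 0 -0.003 -0.002 1;-0.009 0.002 0.14 0 -0.003 -0.002 1;-0.009 0.002 0.19 0 -0.003 -0.002 1;-0.009 0.002 0.23 0 -0.003 -0.002 1;-0.009 0.002 0.25 0 -0.003 -0.002 1;-0.009 0.002 0.255 0 -0.003 -0.002 1;-0.009 0.002 0.257 0 -0.003 -0.002 1;-0.009 0.002 0.257 0 -0.003 -0.002 1",
)

```text
time: 13.45
tool_pos: [0.4828, 0.0067, 0.0567]
tcp_rot: [-180.0, 0.3, 173.6]
wrist_force: [-0.1, -0.2, -0.6]
width: 0.527
finger_force: 29.9
```

```bash
python3 - <<'E'
from h import *
s=status.read_state()
print(s['tool_pos'],s['tcp_rot'],s['time'],s['width']*94,s['wrist_force'],s['torque'])
move([.4806,.007,.0516],173.5)
E
```

```text
[0.48275274 0.00669211 0.05665803] [-179.99986301    0.26355933  173.61926952] 13.45 49.543284796716335 [-0.09810885 -0.19479346 -0.6210298 ] [ 0.01386943 -0.13095925  0.01745475]
row [0.0055 0.0002 0.0126] [0.     0.0044 0.002 ] t 13.45
```

>>> carry_out(
  rows="0.003 0 0.004 0 0.002 0.002 1;0.003 0 0.008 0 0.002 0.002 1;0.003 0 0.011 0 0.002 0.002 1;0.003 0 0.013 0 0.002 0.002 1;0.003 0 0.013 0 0.002 0.002 1",
)

```text
time: 13.87
tool_pos: [0.4815, 0.0064, 0.0516]
tcp_rot: [180.0, 0.1, 173.5]
wrist_force: [-0.9, 0.1, 3.9]
width: 0.521
finger_force: 30.0
```

```bash
python3 - <<'E'
from h import *
s=status.read_state()
print(s['tool_pos'],s['tcp_rot'],s['time'],s['width']*94,s['wrist_force'],s['torque'])
E
```

```text
[0.48151603 0.0063985  0.05163098] [1.79998204e+02 1.28870270e-01 1.73477880e+02] 13.8667 48.98239578086205 [-0.86248952  0.14571393  3.9338721 ] [0.17223919 0.18556728 0.0454854 ]
```

>>> carry_out(
  rows="0 -0.006 0 0 0 0 1;0 -0.012 0 0 0 0 1;0 -0.018 0 0 0 0 1;0 -0.023 0 0 0 0 1;0 -0.026 0 0 0 0 1;0 -0.026 0 0 0 0 1;0 -0.026 0 0 0 0 1",
)

```text
time: 14.45
tool_pos: [0.4808, -0.0031, 0.0516]
tcp_rot: [179.9, 0.2, 173.5]
wrist_force: [0.3, 2.7, 5.3]
width: 0.526
finger_force: 30.0
```

```bash
cat > st.py <<'E'
from h import *
s=status.read_state()
th=np.radians(-6.5);c,n=np.cos(th),np.sin(th);R=np.array([[c,n],[-n,c]])
print("table TCP mm",((R@(s['tool_pos'][:2]-[.4692,.0748])+[-.025,.048])*1000).round(2),"z",s['tool_pos'][2]*1000,s['tcp_rot'].round(2),"t",s['time'],"w",s['width']*94)
print("F table",(R@s['wrist_force'][:2]).round(2),s['wrist_force'][2].round(2),"M",s['torque'].round(3))
E
python3 st.py
```

```text
table TCP mm [ -4.64 -28.09] z 51.5689142795614 [179.87   0.18 173.48] t 14.45 w 49.430405365892256
F table [0.03 2.69] 5.28 M [ 1.035 -0.126  0.036]
```

>>> carry_out(
  rows="-0.006 0 0 0 0 0 1;-0.012 0 0 0 0 0 1;-0.018 0 0 0 0 0 1;-0.023 0 0 0 0 0 1;-0.027 0 0 0 0 0 1;-0.027 0 0 0 0 0 1;-0.027 0 0 0 0 0 1",
)

```text
time: 15.03
tool_pos: [0.4891, -0.0046, 0.0516]
tcp_rot: [180.0, -0.1, 173.5]
wrist_force: [-5.8, 4.3, 10.9]
width: 0.525
finger_force: 30.1
```

```bash
python3 st.py
```

```text
table TCP mm [  3.78 -28.66] z 51.588626809805014 [ 1.7995e+02 -1.4000e-01  1.7350e+02] t 15.0333 w 49.32617117554181
F table [-6.23  3.58] 10.9 M [0.933 0.976 0.102]
```

>>> carry_out(
  rows="0 0 -0.002 0 0 0 1;-0.003 -0.001 -0.003 0 0 0 1;-0.006 -0.002 -0.003 0 0 0 1;-0.006 -0.002 -0.003 0 0 0 1;-0.006 -0.002 -0.003 0 0 0 1",
)

```text
time: 15.45
tool_pos: [0.4904, -0.0051, 0.0516]
tcp_rot: [179.9, -0.3, 173.5]
wrist_force: [-6.6, 4.4, 7.2]
width: 0.528
finger_force: 30.1
```

```bash
python3 st.py
```

```text
table TCP mm [  5.12 -28.96] z 51.578361892310994 [179.89  -0.29 173.51] t 15.45 w 49.599931387879884
F table [-7.1   3.58] 7.2 M [1.049 0.976 0.082]
```

>>> carry_out(
  rows="-0.003 -0.001 -0.002 0 0 0 1;-0.006 -0.003 -0.002 0 0 0 1;-0.006 -0.003 -0.002 0 0 0 1;-0.006 -0.003 -0.002 0 0 0 1",
)

```text
time: 15.78
tool_pos: [0.4924, -0.0062, 0.0516]
tcp_rot: [179.9, -0.3, 173.5]
wrist_force: [-5.4, 6.1, 4.4]
width: 0.523
finger_force: 30.0
```

```bash
python3 st.py
```

```text
table TCP mm [  7.23 -29.87] z 51.572950284163156 [179.86  -0.33 173.51] t 15.7833 w 49.1234850704806
F table [-6.11  5.47] 4.4 M [1.135 0.78  0.074]
```

>>> carry_out(
  rows="-0.003 -0.001 0 0 0 0 1;-0.005 -0.002 0 0 0 0 1;-0.005 -0.002 0 0 0 0 1;-0.005 -0.002 0 0 0 0 1",
)

```text
time: 16.12
tool_pos: [0.4937, -0.0068, 0.0516]
tcp_rot: [179.8, -0.4, 173.5]
wrist_force: [-6.3, 6.1, 5.7]
width: 0.528
finger_force: 30.0
```

```bash
python3 st.py
```

```text
table TCP mm [  8.57 -30.34] z 51.58444339852173 [179.83  -0.42 173.52] t 16.1167 w 49.67546760306176
F table [-6.91  5.38] 5.67 M [1.245 1.001 0.161]
```

>>> carry_out(
  rows="-0.003 -0.001 0 0 0 0 1;-0.005 -0.003 0 0 0 0 1;-0.005 -0.003 0 0 0 0 1;-0.005 -0.003 0 0 0 0 1",
)

```text
time: 16.45
tool_pos: [0.4938, -0.0069, 0.0515]
tcp_rot: [179.7, -0.7, 173.5]
wrist_force: [-11.3, 8.7, 8.7]
width: 0.525
finger_force: 30.0
```

```bash
python3 st.py
```

```text
table TCP mm [  8.66 -30.38] z 51.53587676053735 [179.7   -0.67 173.55] t 16.45 w 49.354713261069584
F table [-12.23   7.41] 8.7 M [1.72  1.837 0.11 ]
```

```bash
python3 -c "
from h import *
s=status.read_state(); move(s['tool_pos'],173.5)"
```

```text
row [0. 0. 0.] [ 0.005  -0.0112  0.0008] t 16.45
```

>>> carry_out(
  rows="0.001 0 0 0.002 -0.005 0 1;0.002 0 -0.001 0.005 -0.011 0 1;0.002 0 -0.001 0.005 -0.011 0 1;0.002 0 -0.001 0.005 -0.011 0 1;0.002 0 -0.001 0.005 -0.011 0 1",
)

```text
time: 16.87
tool_pos: [0.4938, -0.0069, 0.0516]
tcp_rot: [180.0, 0.1, 173.5]
wrist_force: [-7.0, 8.2, 6.5]
width: 0.525
finger_force: 30.1
```

```bash
python3 - <<'E'
exec(open("st.py").read())
move(s['tool_pos'],173.5)
im=vision.get_image("wrist"); t=vision.get_image("top")
a=cv2.resize(im[100:400,150:500],None,fx=1.7,fy=1.7); cv2.imwrite("pics/w8.png",a)
E
```

```text
table TCP mm [  8.7  -30.38] z 51.592912407298186 [1.7999e+02 1.1000e-01 1.7353e+02] t 16.8667 w 49.32204747097751
F table [-7.91  7.36] 6.5 M [1.911 1.403 0.153]
row [0. 0. 0.] [0.0001 0.0018 0.0005] t 16.8667
```

View pics/w8.png

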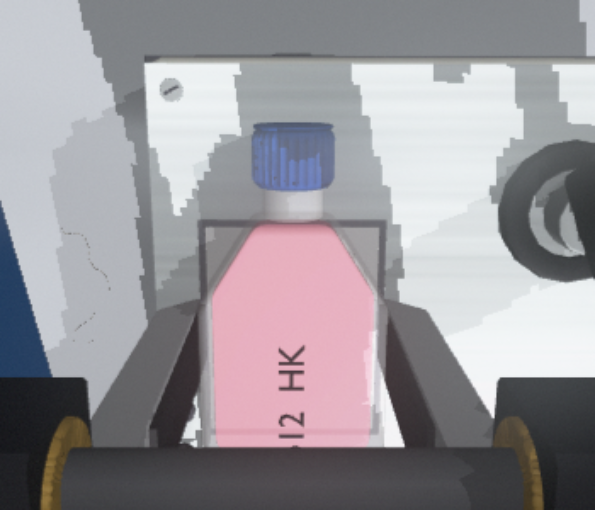

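```bash
python3 -c "
from h import *
print(robot.finish_job())"
```

```text
the job is handed in; nothing more can be done
None
```

The job is handed in at about 17 s: the key is fully in the switch and turned to its end stop, and the flask is held level and pressed at about 8 N into the corner. It stopped moving against both stops, so I take both pins as pushed in; that is judged from force and position, since I had no reading of the pins themselves.

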